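# Index a lock cylinder to its third pin and hold

## Task

Lay the loose lock cylinder in the nest of the indexing fixture, on its side and fully down between its four corner guides (either way round), and let go of it. Then turn the fixture's knob back anticlockwise to its home stop, and from there clockwise, counting the detent clicks, to the third stop. Finish while still gripping the knob at that third stop: do not let go of it.

Things in the scene. Friction and masses are not known exactly. Their poses are not given: they have to be found in the camera images.
- lock_cylinder: Loose brass euro lock cylinder lying on its side left of the fixture, the only one here (brass bits round it are thin scraps): 31 mm across (own x), 62 mm long (own y), 17 mm high (cam at mid-length up to 22 mm). 0.18 kg. Origin: centre of its underside. One long side is narrower, so it leans 11 degrees, its middle 2 mm to own +x of the origin. Pinch it across its width at mid-length.
- nest_floor (a point): Centre of the flat floor of the nest on the fixture's aluminium carriage, 30 mm above the bench. The cylinder's length goes along this point's y: room 72 mm along y, 40 mm along x between four corner guides 11 mm high; at mid-length both sides are open for 45 mm for the fingers. The nest slides along its y as the knob turns, 4 mm a click. The knob's axis stands 92 mm from it towards its -x.
- knob_grip (a point): Point on the knob's upright turning axis, 58 mm above the bench, where to grip. The black bar grip is 46 mm long (this point's x), 14 mm wide (its y), from 37 to 74 mm above the bench, over a round dial 72 mm across with its top 34 mm above the bench. This point turns with the knob. Nothing else on the fixture is higher than 41 mm.
- index_knob (a joint): Turn of the indexing knob, rad, growing as it turns clockwise seen from above. A spring plunger clicks into stops every 24 degrees (0.419 rad): home 0, first 0.419, second 0.838, third 1.257, then a fourth and fifth; a solid end lies 0.03 rad before home. About 0.12 N m takes it from stop to stop; let go, it rests in a stop. It starts in the first or second stop.

How it is judged (in metres and radians):
On the way, in this order (a step that is already met when the one before it is completed fails the run):
1. the lock cylinder lies down in the nest, let go (x of lock_cylinder in the frame of nest_floor between -0.007 and 0.007 m and y of lock_cylinder in the frame of nest_floor between -0.0075 and 0.0075 m and z of lock_cylinder in the frame of nest_floor between -0.004 and 0.004 m and contact force between the fingers and lock_cylinder below 0.1 N), for 0.2 s.
2. the knob is turned back to its home stop (value of joint index_knob below 0.1 rad), for 0.1 s.
At the end, for the whole second after the job is handed in: The knob rests within 0.12 rad of the third stop (1.257), gripped with at least 3 N; the cylinder lies untouched on its side in the nest: origin within 7 mm across, 7.5 mm along and 4 mm in height of the nest point, length within 0.15 rad of the nest's, z within 0.35 rad of upright (all of step 1 and value of joint index_knob between 1.137 and 1.377 rad and velocity of joint index_knob between -0.1 and 0.1 rad/s and contact force between the fingers and index_knob above 3 N and angle between lock_cylinder's own z axis and vertical below 0.35 rad and angle between the y axis of lock_cylinder and the y axis of nest_floor, either way round below 0.15 rad); the arm keeps its last pose, push and grip.
It also fails if it takes over 54 s, if anything falls off the work surface, if the arm or the gripper's body presses on something with over 40 N, if the wrist force passes 120 N, or if a joint passes its speed limit or range.

## Robot

A 6-joint arm with a two-finger parallel gripper is mounted at the origin on a cart in front of the work surface, level with it; the furniture and walls round the work are solid. World frame = base frame: x ahead of the robot, y to its left, z up, the work surface at z = 0. Lengths are in m, angles in degrees, forces in N, time in s.
With the tool pointing down it reaches from about 0.25 to 0.725 m from the base axis. Payload 9.7 kg.
Tool frame: the origin (TCP) lies on the centre line of the jaws, within the pads' length; the fingertips stand 14 mm ahead of it and the grasp point (between the pads) lies 5 mm behind it; z points along the fingers, y is the line along which they close (so a half turn about z gives the same grasp; the last joint's range is limited). The gripper opens to 85 mm and grips with 20 to 120 N. Pads are 22 mm wide; open, the fingers measure 114 mm over their backs; the gripper's body (76 mm by 85 mm) begins 54 mm behind the grasp point. The pads swing forward as they close: fully open they stand 13 mm farther back than shut.
Start: joints at [72.25, 4.979, 10.078, 95.1, 0, 90], TCP at [0.168, 0.524, 0.22] pointing down, gripper open.
Joint ranges: [-179.16, 179.16], [-48.56, 103.87], [-65.8, 70.77], [-126.05, 130.52], [-82.76, 87.17], [-180, 180]. Speed limits (degrees/s): [127.2, 127.2, 147.25, 180, 180, 180].

## Interface

Orientations are given as [roll, pitch, yaw] about the fixed x, y, z axes, in that order (R = Rz(yaw) Ry(pitch) Rx(roll)).
In Python, from workcell import bot, camera, get_calibration, ticket gives the robot as it stands. The module is installed in compiled form; this text tells all that it offers.
- The arm moves only by the tool send_rows, never from a script. Its arguments are lists of equal length, an entry for each row: "linear": the shift along the tool's x, y, z in m, a list of three; "twist": the turn, a rotation vector about the tool's x, y, z in units of 10 degrees (1.0 is 10 degrees), a list of three; "gripper": the opening in per cent of the stroke, from 0 (shut) to 100 (fully open). In form: {"linear": [[x, y, z], ...], "twist": [[wx, wy, wz], ...], "gripper": [gripper, ...]}. A call has 1 to 8 rows; each row shifts and turns the commanded pose from where the row before left it, along the tool's axes as they then stand; what a row does not reach is not made up. A row lasts 1/8 s, in which the tool goes at most 62.5 mm and 10.7 degrees, less where a joint would pass 70% of its speed; a pose out of reach is approached as far as the arm can. A call with a gripper value outside its range is refused whole. The fingers move at their own pace and stop on an object; "grip_force" is the grip in N (left out, the last holds). Time passes only in rows, so rows that do not move let the fingers close. It gives the time, the measured TCP pose, the force, the opening and the grip force at its end, in the units of the state.
- bot.get_obs(): the state, without advancing time (a new reading comes with each control period).
- camera(name): name is "scene" or "top"; returns the picture (400x640x3 uint8, red, green, blue); there is no depth.
- get_calibration(name): a dict with "fx", "fy", "cx", "cy" (pixels), "origin" and "orientation" of the camera in the world. Camera axes: x right, y down, z forward; pixel columns grow to the right and rows downward; lengths in m; the calibration is good to about 2 mm. A picture is of the moment at which its call begins. get_calibration takes no time and is no camera call.
- ticket.job_done(): hands the job in; it is judged then, once.
The state is a dict: "time": time; "q": joint angles; "qd": joint speeds; "joint_efforts": joint torques, N m; "ee_pos": TCP position; "tcp_rot": TCP orientation; "wrist_force": force on the tool from outside, world axes, zero at the start; "torque": the same for the moment, N m; "opening": finger opening in m; "grasp_force": force on a finger pad.
Only numpy, scipy, OpenCV 4.12 (cv2) and the standard library are available. Lean on these libraries where they do the work, as an engineer would, in place of code of your own. Each camera call takes 0.05 s, during which the arm holds its last target. There are 200 camera calls.

## Working session

There is one attempt and no reset: what is moved stays moved. The work goes in short steps, Python scripts to look and compute and a tool call to move; the robot and the scene stay as the last step left them, time stands still between calls to the robot, and variables do not carry over. Pictures are saved under pics/ and viewed, at most 10 in all, crops included, and the job is handed in when it is done.

Besides the shell and the picture viewer there is one more tool, called after "Call:" in YAML: its name, and indented under it one key for each argument. send_rows: Moves the arm, as the interface text tells. Its arguments: {"type":"object","properties":{"linear":{"type":"array"},"twist":{"type":"array"},"gripper":{"type":"array"},"grip_force":{"type":"number"}},"required":["linear","twist","gripper"]}

```bash
mkdir -p pics; python3 - <<'E'
from workcell import bot,camera,get_calibration
import cv2
for n in("scene","top"):
    im=camera(n); cv2.imwrite(f"pics/{n}0.png",im[:,:,::-1]); print(n,get_calibration(n))
print(bot.get_obs())
E
```

```text
scene {'fx': 460.7555759247295, 'fy': 460.7555759247295, 'cx': 318.25031756992956, 'cy': 205.05336574918292, 'origin': array([ 0.01084707, -0.16575057,  0.68456495]), 'orientation': array([-136.16199739,   -0.13807372,  -58.89430427])}
top {'fx': 402.18752033750053, 'fy': 402.18752033750053, 'cx': 321.6286002986344, 'cy': 197.9058049622557, 'origin': array([0.32093375, 0.13121935, 0.91854227]), 'orientation': array([-1.67779457e+02, -2.83708893e-02, -9.35143699e+01])}
{'time': 0.1, 'q': array([7.22494764e+01, 5.00870122e+00, 1.00390826e+01, 9.50999317e+01,
       1.47778946e-03, 9.00020584e+01]), 'qd': array([-0.05991391, -0.11639266,  0.07554923, -0.01091649,  0.02212318,
       -0.01086788]), 'joint_efforts': array([-1.21774396e-03, -5.21561122e+01,  4.65656018e+01,  1.59943581e-02,
       -1.36568515e-04, -1.00498391e-05]), 'ee_pos': array([0.1676056 , 0.52360833, 0.21944755]), 'tcp_rot': array([-1.79930450e+02, -1.47528967e-03,  1.62247416e+02]), 'wrist_force': array([0.96829643, 0.46700942, 0.60976013]), 'torque': array([0.05823135, 0.03756342, 0.06985361]), 'grasp_force': 0.0, 'opening': 0.08526053147225988}
```

View pics/top0.png

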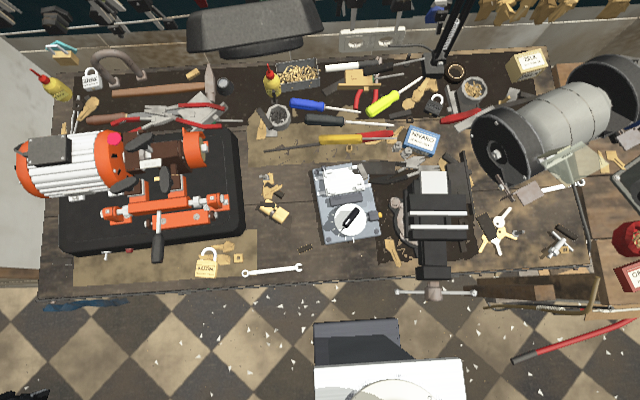

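View pics/scene0.png

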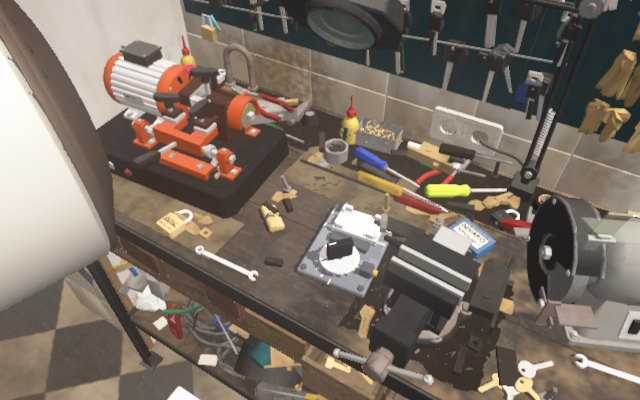

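The top view shows the fixture at about (348,205), with its white dial at (350,220) and black bar, and brass bits at (270,185–212). The scene view shows the fixture at (345,245) and a brass body near (271,217). I'll enlarge both.

```bash
cat > h.py <<'E'
import numpy as np,cv2
from scipy.spatial.transform import Rotation as R
from workcell import bot,camera,get_calibration
def cal(n):
    c=get_calibration(n); return c,R.from_euler('xyz',c['orientation'],degrees=True).as_matrix()
def px(n,p):
    c,M=cal(n); q=M.T@(np.asarray(p,float)-c['origin']); return np.array([c['fx']*q[0]/q[2]+c['cx'],c['fy']*q[1]/q[2]+c['cy']])
def ray(n,uv,z):
    c,M=cal(n); d=M@np.array([(uv[0]-c['cx'])/c['fx'],(uv[1]-c['cy'])/c['fy'],1]); o=c['origin']; return o+d*(z-o[2])/d[2]
E
python3 - <<'E'
from h import *
t=cv2.imread('pics/top0.png'); s=cv2.imread('pics/scene0.png')
a=cv2.resize(t[155:255,250:400],None,fx=5.3,fy=5.3,interpolation=cv2.INTER_CUBIC)
b=cv2.resize(s[180:300,250:400],None,fx=5,fy=5,interpolation=cv2.INTER_CUBIC)
cv2.imwrite('pics/topc.png',a[:, :800]);cv2.imwrite('pics/scc.png',b)
for n in('top','scene'): print(n,px(n,[.168,.524,.22]),px(n,[0,0,0]))
for uv in((270,212),(350,220),(271,190)): print(ray('top',uv,0))
print(ray('scene',(271,217),0.01))
E
```

```text
top [ 82.84653493 397.74180181] [394.25691062 439.52783659]
scene [-30.62978134 182.38753458] [192.45963986 558.23825742]
[0.49341861 0.24012634 0.        ]
[0.46335332 0.05637204 0.        ]
[0.54568915 0.23599238 0.        ]
[0.48970957 0.23053755 0.01      ]
```

View pics/topc.png

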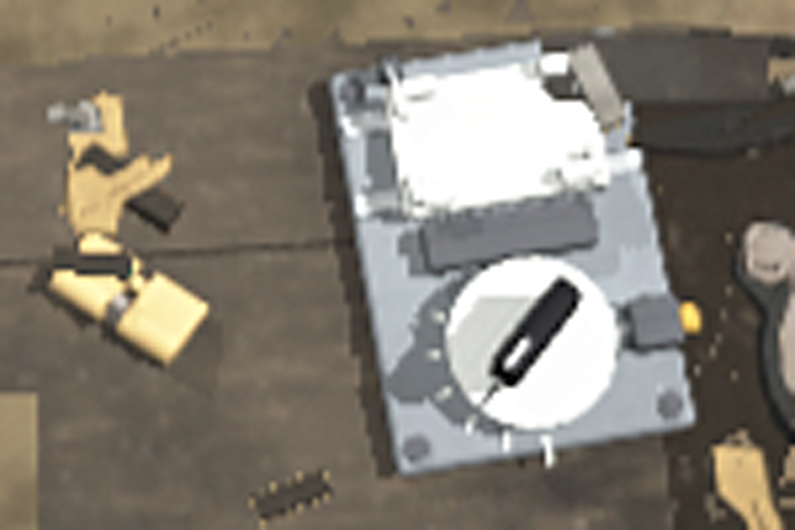

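View pics/scc.png

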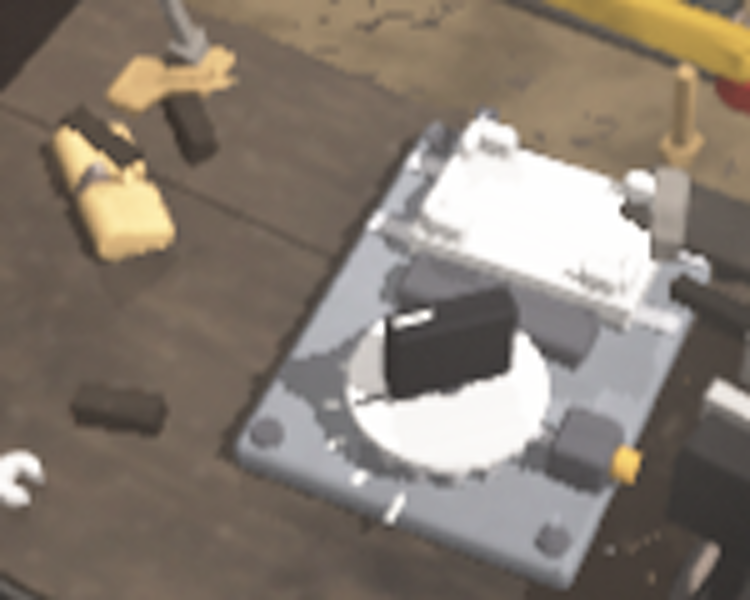

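The crops show the cylinder at about crop (130,310), with its length running upper-left to lower-right. The bar is at (535,335). The pointer is at the third tick counted from the long home tick at (548,450), so the knob is at the second stop. The nest is over-exposed, so I'll stretch the highlights and measure.

```bash
cat > m.py <<'E'
from h import *
ims={n:np.mean([camera(n).astype(float) for _ in range(2)],0) for n in('top','scene')}
np.savez('im.npz',**ims)
out=[]
for n,(x0,y0) in (('top',(258,158)),('scene',(258,185))):
    im=ims[n].astype(np.uint8); hsv=cv2.cvtColor(im,cv2.COLOR_RGB2HSV); H,S,V=cv2.split(hsv)
    roi=np.zeros(V.shape,np.uint8); roi[y0:y0+100,x0:x0+130]=1
    def comps(m,name,amin):
        cs,_=cv2.findContours(m.astype(np.uint8)*roi,cv2.RETR_EXTERNAL,cv2.CHAIN_APPROX_NONE)
        for c in cs:
            if cv2.contourArea(c)>amin: print(n,name,cv2.contourArea(c),np.round(cv2.minAreaRect(c)[0],1),np.round(cv2.minAreaRect(c)[1],1),round(cv2.minAreaRect(c)[2],1),'bb',cv2.boundingRect(c))
    comps((H>12)&(H<28)&(S>90)&(V>120),'brass',40)
    comps((V<60)&(S<90),'black',40)
    comps((V>225)&(S<25),'white',100)
    g=V[y0:y0+90,x0+55:x0+130].astype(float); 
    out.append(cv2.resize(np.clip((g-120)*255/135,0,255).astype(np.uint8),(500,600) if 0 else None,fx=5.2,fy=6.5,interpolation=cv2.INTER_CUBIC))
cv2.imwrite('pics/nest.png',np.hstack(out))
E
python3 m.py
```

```text
top brass 49.0 [273.8 210.5] [28.  13.3] 33.7 bb (259, 204, 30, 20)
top brass 200.0 [269.9 188.2] [18.8 29.1] 26.6 bb (261, 172, 22, 31)
top black 102.5 [350.6 217.5] [ 5.9 21.7] 38.7 bb (343, 208, 16, 20)
top white 402.0 [351.4 218.5] [31.8 29.2] 61.9 bb (334, 204, 33, 32)
top white 769.5 [346.6 179.6] [25.1 45.5] 83.3 bb (324, 167, 47, 27)
scene brass 139.5 [272.2 216.9] [29.9 15.4] 66.8 bb (261, 205, 24, 27)
scene brass 163.0 [283.4 194.7] [10.6 26.2] 74.1 bb (271, 189, 26, 14)
scene brass 94.0 [379.  198.5] [27. 16.] 90.0 bb (371, 185, 17, 28)
scene white 464.0 [340.9 262.2] [22.2 38.8] 73.1 bb (320, 247, 40, 27)
scene white 864.0 [363.1 226. ] [55.5 25.8] 27.8 bb (335, 204, 51, 42)
```

View pics/nest.png

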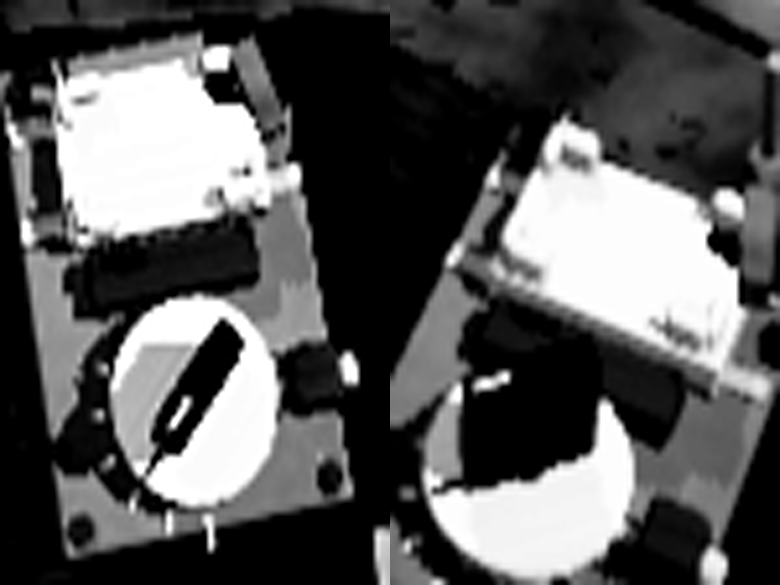

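In the stretched view, guides show at top px ≈ (354,167), (359,186), (329,172), (329,194) and scene px ≈ (349,207), (377,216), (371,235), (338,226). I'll cast rays for all of these.

```bash
python3 - <<'E'
from h import *
np.set_printoptions(precision=4,suppress=True)
d=np.load('im.npz')
print('guides top'); 
for p in((354.3,166.9),(359.2,186.5),(329.3,172.2),(329.3,193.7)): print(ray('top',p,.041)[:2])
print('guides scene')
for p in((348.6,207.3),(377.4,216.5),(370.8,235),(338,225.8)): print(ray('scene',p,.041)[:2])
print('dial',ray('top',(350.4,219.6),.034)[:2])
def big(n,f,box,fill=True):
    hsv=cv2.cvtColor(d[n].astype(np.uint8),cv2.COLOR_RGB2HSV);H,S,V=[c.astype(int) for c in cv2.split(hsv)]
    m=np.zeros(V.shape,np.uint8);x,y,w,h=box;m[y:y+h,x:x+w]=f(H,S,V)[y:y+h,x:x+w]
    return m
# dial: hull of white+grey+bar pixels
for n,box in(('top',(330,200,42,40)),('scene',(315,240,48,38))):
    m=big(n,lambda H,S,V:(V>225)&(S<25),box)
    c=max(cv2.findContours(m,cv2.RETR_EXTERNAL,cv2.CHAIN_APPROX_NONE)[0],key=cv2.contourArea)
    P=np.array([ray(n,p[0],.034)[:2] for p in cv2.convexHull(c)])
    from scipy.optimize import least_squares
    r=least_squares(lambda q:np.hypot(*(P-q[:2]).T)-.0355,P.mean(0),loss='soft_l1',f_scale=.001).x
    print(n,'dial centre',r,np.round(1000*(np.hypot(*(P-r).T)-.0355),1))
# bar, top view
m=big('top',lambda H,S,V:(V<70),(338,204,26,28)); n_,l,st,ce=cv2.connectedComponentsWithStats(m)
k=1+np.argmax(st[1:,4]); ys,xs=np.where(l==k); P=np.array([ray('top',(x,y),.074)[:2] for x,y in zip(xs,ys)])
cen,(sz),ang=cv2.minAreaRect((P*1000).astype(np.float32)); print('bar',cen,sz,ang,P.mean(0))
# cylinder
for n,box in(('top',(258,200,34,26)),('scene',(256,200,32,34))):
  for th in(80,60):
    m=big(n,lambda H,S,V:(H>8)&(H<32)&(S>th)&(V>110),box); 
    n_,l,st,ce=cv2.connectedComponentsWithStats(m);ys,xs=np.where(m>0)
    for z in(.0,.017):
        P=np.array([ray(n,(x,y),z)[:2] for x,y in zip(xs,ys)]).astype(np.float32)*1000
        print(n,th,len(xs),'cyl',z,*[np.round(v,1) for v in cv2.minAreaRect(P)],P.mean(0))
a=d['top'][202:226,256:294].astype(np.uint8)[:,:,::-1];b=d['scene'][200:236,256:294].astype(np.uint8)[:,:,::-1]
cv2.imwrite('pics/cyl.png',np.hstack([cv2.copyMakeBorder(cv2.resize(a,None,fx=10,fy=10,interpolation=cv2.INTER_CUBIC),0,120,0,0,cv2.BORDER_CONSTANT),cv2.resize(b,None,fx=10,fy=10,interpolation=cv2.INTER_CUBIC)]))
E
```

```text
guides top
[0.578  0.0407]
[0.5316 0.0333]
[0.569  0.0982]
[0.5192 0.1014]
guides scene
[0.566  0.0991]
[0.5731 0.041 ]
[0.5256 0.0311]
[0.5141 0.0932]
dial [0.4589 0.0582]
top dial centre [0.4605 0.0588] [ 0.3  0.2  0.   0.6  0.  -0.6  0.   0.4  0.2  0.4  0.8  0.5  0.1 -0.2
 -1.   0.5  0.5  0.5 -0.1  0.1]
scene dial centre [0.4578 0.0586] [-0.8 -0.6 -0.3 -0.3 -0.3  0.9 -0.2  0.2 -0.1  0.2 -0.  -0.7 -0.8 -0.6
 -0.1 -0.5 -1.3 -2.2]
bar (457.5169677734375, 60.420318603515625) (12.56032943725586, 47.884490966796875) 47.70927429199219 [0.4587 0.0594]
top 80 168 cyl 0.0 [496.9 230.8] [65.9 32.8] 53.6 [494.1166 232.4773]
top 80 168 cyl 0.017 [493.7 229. ] [64.7 32.2] 53.6 [490.9115 230.6033]
top 60 307 cyl 0.0 [503.6 225.5] [66.6 49.8] 53.6 [493.5549 227.4803]
top 60 307 cyl 0.017 [500.2 223.8] [65.3 48.9] 53.6 [490.36   225.6989]
scene 80 348 cyl 0.0 [501.7 238.2] [85.4 44.5] 39.2 [496.4716 232.5166]
scene 80 348 cyl 0.017 [489.5 228.1] [83.2 43.4] 39.2 [484.4122 222.6263]
scene 60 524 cyl 0.0 [501.6 238.4] [91.6 62.5] 36.5 [501.7897 238.3694]
scene 60 524 cyl 0.017 [489.4 228.3] [89.3 61. ] 36.5 [489.598  228.3338]
```

View pics/cyl.png

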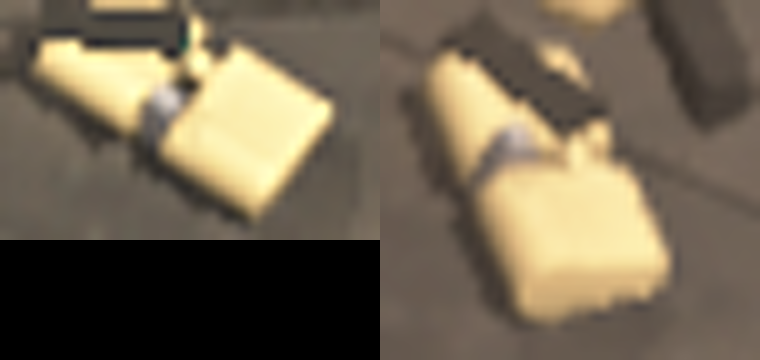

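The cylinder's right end shows as corners at crop (330,105) and (255,215), and its left corner is at (35,60) with a dark strip over that end. Next I'll get the height of the strip, the plate yaw and a close check of the guides.

```bash
cat >> h.py <<'E'
def tri(a,b):
    A=[];B=[]
    for n,uv in(('top',a),('scene',b)):
        c,M=cal(n); d=M@np.array([(uv[0]-c['cx'])/c['fx'],(uv[1]-c['cy'])/c['fy'],1]); d/=np.linalg.norm(d)
        Q=np.eye(3)-np.outer(d,d);A.append(Q);B.append(Q@c['origin'])
    p=np.linalg.solve(sum(A),sum(B)); return p,[np.round(px('top',p)-a,1),np.round(px('scene',p)-b,1)]
E
python3 - <<'E'
from h import *
np.set_printoptions(precision=4,suppress=True)
print('strip',tri((267,204.3),(270.2,206.8)))
for a,b in(((288.5,212),(284.3,225)),((281,223),(271.,230)),((259,207.5),(260.3,205.5))): print('cyl corner',tri(a,b))
for a,b in(((353.9,166.5),(377,216.1)),((358.8,186.1),(370.4,234.6)),((328.9,171.8),(348.2,206.9)),((328.9,193.3),(337.6,225.4))): print('guide',tri(a,b))
d=np.load('im.npz')
im=d['top'].astype(np.uint8);hsv=cv2.cvtColor(im,cv2.COLOR_RGB2HSV);H,S,V=[c.astype(int) for c in cv2.split(hsv)]
m=np.zeros(V.shape,np.uint8); m[160:250,305:385]=((V>110)&(im[:,:,2]>=im[:,:,0].astype(int)-4))[160:250,305:385]
m=cv2.morphologyEx(m,cv2.MORPH_OPEN,np.ones((3,3)))
c=max(cv2.findContours(m,cv2.RETR_EXTERNAL,cv2.CHAIN_APPROX_NONE)[0],key=cv2.contourArea)
P=np.array([ray('top',p[0],.012)[:2]*1000 for p in c]).astype(np.float32)
print('plate',cv2.minAreaRect(P),cv2.contourArea(P))
for p in((330.5,245),(380,236.5),(313.5,168)): print(px('top',[0,0,0]) is None, ray('top',p,.012)[:2])
# front edge of carriage white region in each view
for n,rng in(('top',range(330,362)),('scene',range(336,376))):
    V=d[n].max(2); pts=[]
    for x in rng:
        col=V[:,x]; lo=(190,203) if n=='top' else (215,250)
        g=np.diff(col[lo[0]:lo[1]]); k=np.argmin(g); 
        if g[k]<-50: pts.append(ray(n,(x,lo[0]+k+.5),.030)[:2])
    P=np.array(pts); f=np.polyfit(P[:,1],P[:,0],1); r=P[:,0]-np.polyval(f,P[:,1]); k=abs(r)<.002; f=np.polyfit(P[k,1],P[k,0],1)
    print(n,len(P),k.sum(),'edge x at y=.067',np.polyval(f,.067),'yaw',-np.degrees(np.arctan(f[0])))
E
```

```text
strip (array([0.5087, 0.245 , 0.0144]), [array([-0.1,  0.1]), array([ 0.2, -0. ])])
cyl corner (array([0.489 , 0.1975, 0.0064]), [array([-0.3,  0.3]), array([ 0.4, -0.1])])
cyl corner (array([0.4659, 0.215 , 0.0034]), [array([ 0.2, -0.2]), array([-0.3,  0. ])])
cyl corner (array([0.5021, 0.264 , 0.014 ]), [array([-0.3,  0.3]), array([ 0.5, -0.1])])
guide (array([0.5793, 0.0424, 0.0361]), [array([-0.6,  0.5]), array([ 0.9, -0.2])])
guide (array([0.534 , 0.0341, 0.0323]), [array([-0.4,  0.3]), array([ 0.6, -0.1])])
guide (array([0.5696, 0.1001, 0.0388]), [array([-0.5,  0.5]), array([ 0.8, -0.2])])
guide (array([0.5241, 0.1008, 0.0276]), [array([ 0.4, -0.4]), array([-0.7,  0.1])])Traceback (most recent call last):
  File "<stdin>", line 11, in <module>
  File "h.py", line 9, in ray
    c,M=cal(n); d=M@np.array([(uv[0]-c['cx'])/c['fx'],(uv[1]-c['cy'])/c['fy'],1]); o=c['origin']; return o+d*(z-o[2])/d[2]
        ~~~^^^
  File "h.py", line 5, in cal
    c=get_calibration(n); return c,R.from_euler('xyz',c['orientation'],degrees=True).as_matrix()
ValueError: time passes only in moves, steps and waits
```

```bash
python3 - <<'E'
s=open('h.py').read()
s=s.replace("def cal(n):\n    c=get_calibration(n);","_C={n:get_calibration(n) for n in('top','scene')}\ndef cal(n):\n    c=_C[n];")
open('h.py','w').write(s)
E
python3 - <<'E'
from h import *
np.set_printoptions(precision=4,suppress=True)
d=np.load('im.npz')
im=d['top'].astype(np.uint8);hsv=cv2.cvtColor(im,cv2.COLOR_RGB2HSV);H,S,V=[c.astype(int) for c in cv2.split(hsv)]
m=np.zeros(V.shape,np.uint8); m[160:250,305:385]=((V>110)&(im[:,:,2]>=im[:,:,0].astype(int)-4))[160:250,305:385]
m=cv2.morphologyEx(m,cv2.MORPH_OPEN,np.ones((3,3)))
c=max(cv2.findContours(m,cv2.RETR_EXTERNAL,cv2.CHAIN_APPROX_NONE)[0],key=cv2.contourArea)
P=np.array([ray('top',p[0],.012)[:2]*1000 for p in c]).astype(np.float32)
print('plate',cv2.minAreaRect(P),cv2.contourArea(P))
for p in((325.5,243.5),(380,235),(313,169.5)): print(ray('top',p,.012)[:2])
for n,rng in(('top',range(330,362)),('scene',range(336,376))):
    V=d[n].max(2); pts=[]
    for x in rng:
        lo=(190,203) if n=='top' else (215,250)
        g=np.diff(V[lo[0]:lo[1],x]); k=np.argmin(g)
        if g[k]<-40: pts.append(ray(n,(x,lo[0]+k+.5),.030)[:2])
    P=np.array(pts); f=np.polyfit(P[:,1],P[:,0],1); r=P[:,0]-np.polyval(f,P[:,1]); k=abs(r)<.002; f=np.polyfit(P[k,1],P[k,0],1)
    print(n,len(P),k.sum(),'edge x at y=.067',np.polyval(f,.067),'yaw',-np.degrees(np.arctan(f[0])))
E
```

```text
plate ((506.1742858886719, 63.357486724853516), (180.2281951904297, 130.64492797851562), 6.419415473937988) 20610.01841714475
[0.4115 0.1165]
[ 0.4231 -0.0078]
[0.5861 0.1347]
top 29 20 edge x at y=.067 0.5217845568586527 yaw 4.032211273231832
scene 39 17 edge x at y=.067 0.5196053490881696 yaw 7.678127073244331
```

Call:
send_rows:
  linear:
    - [-0.05,-0.0225,0]
    - [-0.05,-0.0225,0]
    - [-0.05,-0.0225,0]
    - [-0.05,-0.0225,0]
    - [-0.05,-0.0225,0]
    - [-0.05,-0.0225,0]
    - [-0.05,-0.0225,0]
    - [-0.05,-0.0225,0]
  twist:
    - [0,0,0]
    - [0,0,0]
    - [0,0,0]
    - [0,0,0]
    - [0,0,0]
    - [0,0,0]
    - [0,0,0]
    - [0,0,0]
  gripper: [100,100,100,100,100,100,100,100]

```text
time: 1.3
ee_pos: [0.4949, 0.229, 0.2202]
tcp_rot: [180.0, 0.0, 162.2]
wrist_force: [1.5, 1.1, 0.5]
opening: 0.0855
grasp_force: 0.0
```

Call:
send_rows:
  linear:
    - [0,0,0]
    - [0,0,0]
  twist:
    - [0,0,0.9]
    - [0,0,0]
  gripper: [75,75]

```text
time: 1.55
ee_pos: [0.494, 0.2299, 0.2198]
tcp_rot: [-180.0, -0.0, 153.2]
wrist_force: [-0.2, 0.5, 0.8]
opening: 0.0639
grasp_force: 0.0
```

```bash
python3 -c "
from workcell import bot
o=bot.get_obs();print(o['time'],o['q'],o['ee_pos'],o['tcp_rot'],o['opening'],o['wrist_force'])"
```

```text
1.55 [2.49573926e+01 4.29782816e+00 9.32489072e+00 9.50578164e+01
 4.32767102e-03 5.17314892e+01] [0.4939973  0.22993232 0.21984038] [-1.79978535e+02 -2.24450681e-02  1.53225898e+02] 0.06385946023071029 [-0.22626777  0.46727567  0.83669603]
```

Call:
send_rows:
  linear:
    - [0,0,0.015]
    - [0,0,0.015]
    - [0,0,0.015]
    - [0,0,0.015]
    - [0,0,0.015]
    - [0,0,0.015]
    - [0,0,0.015]
    - [0,0,0.015]
  twist:
    - [0,0,1]
    - [0,0,1]
    - [0,0,1]
    - [0,0,1]
    - [0,0,1]
    - [0,0,1]
    - [0,0,1]
    - [0,0,1]
  gripper: [75,75,75,75,75,75,75,75]

```text
time: 2.55
ee_pos: [0.4932, 0.2312, 0.0998]
tcp_rot: [180.0, -0.0, 73.2]
wrist_force: [0.4, -0.4, -0.6]
opening: 0.0642
grasp_force: 0.0
```

Call:
send_rows:
  linear:
    - [0,0,0]
    - [0,0,0]
    - [0,0,0]
    - [0,0,0]
  twist:
    - [0,0,1]
    - [0,0,0.96]
    - [0,0,0]
    - [0,0,0]
  gripper: [70,70,70,70]

```text
time: 3.05
ee_pos: [0.4935, 0.2308, 0.1002]
tcp_rot: [180.0, -0.0, 54.0]
wrist_force: [-0.0, 0.7, 0.3]
opening: 0.0597
grasp_force: 0.0
```

```bash
python3 - <<'E'
from h import *
o=bot.get_obs();print(o['ee_pos'],o['tcp_rot'],o['wrist_force'])
s=camera('scene')[:,:,::-1];np.save('s1.npy',s)
t=camera('top')[:,:,::-1]
cv2.imwrite('pics/over.png',np.hstack([cv2.resize(s[150:270,220:320],None,fx=4,fy=4,interpolation=cv2.INTER_CUBIC),cv2.resize(t[150:270,220:320],None,fx=4,fy=4,interpolation=cv2.INTER_CUBIC)]))
p=o['ee_pos']; print([px(n,q) for n in('scene','top') for q in (p+[0,0,-.014],)])
E
```

```text
[0.49354492 0.23082149 0.10022048] [ 1.79993739e+02 -1.23814839e-02  5.39842098e+01] [-0.02362609  0.74474602  0.25536216]
[array([269.13894043, 188.10873747]), array([269.30069895, 204.42496835])]
```

View pics/over.png

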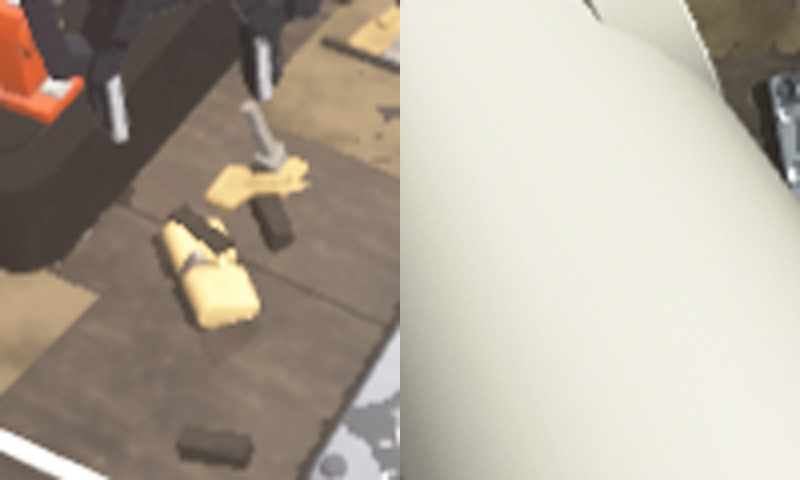

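The scene view shows the open fingers above the cylinder, with tips at about crop (118,140) and (265,100). Their midpoint matches the projected TCP. I'll go down.

Call:
send_rows:
  linear:
    - [0.001,0.002,0.015]
    - [0,0,0.02]
    - [0,0,0.02]
    - [0,0,0.015]
    - [0,0,0.008]
    - [0,0,0.005]
    - [0,0,0]
  twist:
    - [0,0,0]
    - [0,0,0]
    - [0,0,0]
    - [0,0,0]
    - [0,0,0]
    - [0,0,0]
    - [0,0,0]
  gripper: [70,70,70,70,70,70,70]

```text
time: 4.03
ee_pos: [0.4961, 0.2301, 0.0172]
tcp_rot: [180.0, -0.0, 53.7]
wrist_force: [0.1, -0.0, -0.6]
opening: 0.0595
grasp_force: 0.0
```

Call:
send_rows:
  linear:
    - [0,0,0]
    - [0,0,0]
    - [0,0,0]
    - [0,0,0]
    - [0,0,0]
    - [0,0,0]
    - [0,0,0]
    - [0,0,0]
  twist:
    - [0,0,0]
    - [0,0,0]
    - [0,0,0]
    - [0,0,0]
    - [0,0,0]
    - [0,0,0]
    - [0,0,0]
    - [0,0,0]
  gripper: [50,40,30,20,20,20,20,20]
  grip_force: 30

```text
time: 5.03
ee_pos: [0.4959, 0.23, 0.0171]
tcp_rot: [-180.0, 0.0, 53.6]
wrist_force: [0.0, -0.4, -0.7]
opening: 0.0171
grasp_force: 0.0
```

```bash
python3 - <<'E'
from h import *
s=camera('scene')[:,:,::-1];np.save('s2.npy',s)
a=np.load('s1.npy')
cv2.imwrite('pics/close.png',np.hstack([cv2.resize(s[170:250,230:310],None,fx=7,fy=7,interpolation=cv2.INTER_CUBIC)]))
p=bot.get_obs()['ee_pos']; print((px('scene',p)-[230,170])*7,(px('scene',p+[0,0,-.014])-[230,170])*7)
E
```

```text
[299.40451545 298.82460573] [302.7778948  332.20609214]
```

View pics/close.png

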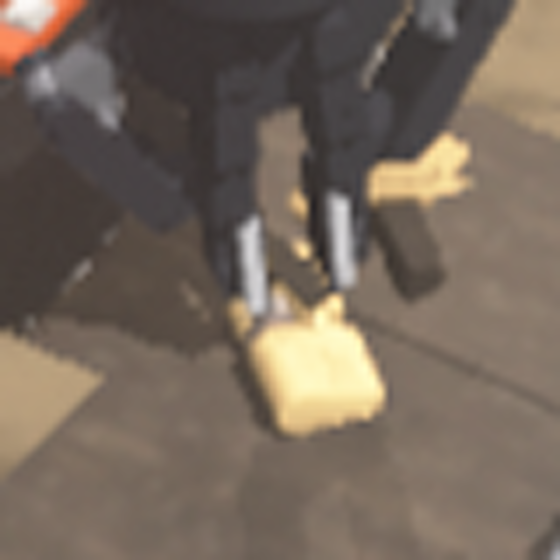

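The scene view shows the closed fingers at about crop (258,310) and (343,285), over the unmoved cylinder. The tips project at TCP height rather than 14 mm ahead, so they closed just above it. I'll open and go lower in small steps, watching the force.

Call:
send_rows:
  linear:
    - [0,0,0]
    - [0,0,0]
    - [0,0,0]
    - [0,0,0]
    - [0,0,0]
    - [0,0,0.003]
    - [0,0,0.002]
    - [0,0,0]
  twist:
    - [0,0,0]
    - [0,0,0]
    - [0,0,0]
    - [0,0,0]
    - [0,0,0]
    - [0,0,0]
    - [0,0,0]
    - [0,0,0]
  gripper: [68,68,68,68,68,68,68,68]

```text
time: 6.08
ee_pos: [0.4958, 0.23, 0.0118]
tcp_rot: [-180.0, 0.0, 53.7]
wrist_force: [-0.2, 0.9, -0.2]
opening: 0.0582
grasp_force: 0.0
```

Call:
send_rows:
  linear:
    - [0,0,0.002]
    - [0,0,0.002]
    - [0,0,0]
  twist:
    - [0,0,0]
    - [0,0,0]
    - [0,0,0]
  gripper: [68,68,68]

```text
time: 6.45
ee_pos: [0.4958, 0.23, 0.0079]
tcp_rot: [-180.0, 0.0, 53.7]
wrist_force: [0.1, -0.5, 0.1]
opening: 0.0581
grasp_force: 0.0
```

```bash
python3 - <<'E'
from h import *
# tip check on earlier image s1 (opening 60mm, tcp z .1002): silver pad bottoms
p=np.array([.49354,.23082,.10022]); y=np.array([.809,-.588,0])
for off in(0,.009,-.014,-.005):
    print(off,[np.round((px('scene',p+[0,0,off]+s*y*.03)-[220,150])*4) for s in(-1,1)])
o=bot.get_obs();print(o['ee_pos'],o['wrist_force'],o['opening'])
E
```

```text
0 [array([132., 148.]), array([256., 113.])]
0.009 [array([130., 134.]), array([255.,  99.])]
-0.014 [array([135., 170.]), array([257., 135.])]
-0.005 [array([133., 156.]), array([256., 121.])]
[0.49582545 0.22999205 0.00785977] [ 0.134342   -0.49863887  0.09071713] 0.05814873259342644
```

Call:
send_rows:
  linear:
    - [0,0,0.003]
    - [0,0,0.003]
    - [0,0,0]
  twist:
    - [0,0,0]
    - [0,0,0]
    - [0,0,0]
  gripper: [68,68,68]

```text
time: 6.82
ee_pos: [0.4958, 0.23, 0.0017]
tcp_rot: [-180.0, 0.0, 53.6]
wrist_force: [0.0, -0.6, -0.3]
opening: 0.0586
grasp_force: 0.0
```

Call:
send_rows:
  linear:
    - [0,0,0]
    - [0,0,0]
    - [0,0,0]
    - [0,0,0]
    - [0,0,0]
  twist:
    - [0,0,0]
    - [0,0,0]
    - [0,0,0]
    - [0,0,0]
    - [0,0,0]
  gripper: [50,42,36,30,25]
  grip_force: 30

```text
time: 7.45
ee_pos: [0.4958, 0.2303, 0.0022]
tcp_rot: [-180.0, -0.0, 53.7]
wrist_force: [-2.2, 1.8, 1.0]
opening: 0.0213
grasp_force: 1.7
```

Call:
send_rows:
  linear:
    - [0,0,0]
    - [0,0,0]
    - [0,0,0]
    - [0,0,0]
  twist:
    - [0,0,0]
    - [0,0,0]
    - [0,0,0]
    - [0,0,0]
  gripper: [20,15,15,15]
  grip_force: 30

```text
time: 7.95
ee_pos: [0.4956, 0.2306, 0.0027]
tcp_rot: [-179.9, -0.0, 53.7]
wrist_force: [-6.2, 2.7, 7.5]
opening: 0.0131
grasp_force: 12.2
```

```bash
python3 - <<'E'
from h import *
s=camera('scene')[:,:,::-1];np.save('s3.npy',s)
cv2.imwrite('pics/close2.png',cv2.resize(s[170:250,230:310],None,fx=7,fy=7,interpolation=cv2.INTER_CUBIC))
o=bot.get_obs();print(o['ee_pos'],o['wrist_force'],o['opening'],o['grasp_force'])
E
```

```text
[0.49562996 0.23054214 0.00273087] [-5.60478132  2.60308809  7.64132298] 0.01328063571969775 12.20506244831995
```

View pics/close2.png

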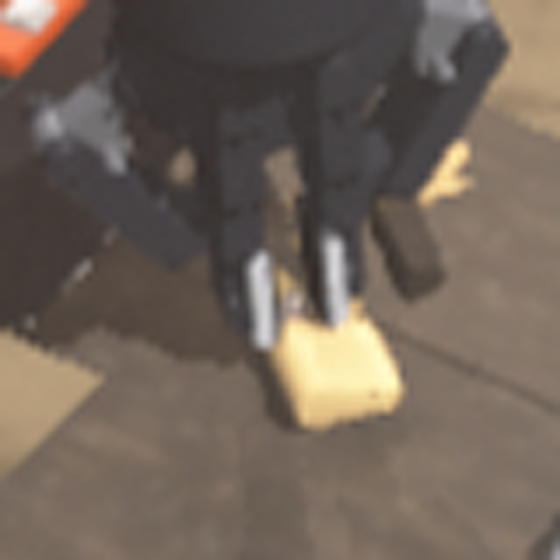

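The close-up shows the left finger at (262,345) against the thick side. The right finger at (337,315) has ridden up onto the thin side, and the body has shifted about 4 mm along tool +y. I'll open, shift by that amount and feel for the bench, so the pads go in lower.

Call:
send_rows:
  linear:
    - [0,0,0]
    - [0,0,0]
    - [0,0,0]
    - [0,0,0]
    - [0,0,0]
    - [0,0.004,0]
    - [0,0,0]
    - [0,0,0]
  twist:
    - [0,0,0]
    - [0,0,0]
    - [0,0,0]
    - [0,0,0]
    - [0,0,0]
    - [0,0,0]
    - [0,0,0]
    - [0,0,0]
  gripper: [58,58,58,58,58,58,58,58]

```text
time: 9.0
ee_pos: [0.4992, 0.2276, 0.0021]
tcp_rot: [-180.0, 0.0, 53.6]
wrist_force: [-0.2, -0.4, 0.2]
opening: 0.0497
grasp_force: 0.0
```

Call:
send_rows:
  linear:
    - [0,0,0.002]
    - [0,0,0.001]
    - [0,0,0]
  twist:
    - [0,0,0]
    - [0,0,0]
    - [0,0,0]
  gripper: [58,58,58]

```text
time: 9.38
ee_pos: [0.4991, 0.2277, -0.0011]
tcp_rot: [-180.0, 0.0, 53.7]
wrist_force: [-0.4, -0.2, -0.1]
opening: 0.0501
grasp_force: 0.0
```

Call:
send_rows:
  linear:
    - [0,0,0.001]
    - [0,0,0.001]
    - [0,0,0]
  twist:
    - [0,0,0]
    - [0,0,0]
    - [0,0,0]
  gripper: [58,58,58]

```text
time: 9.75
ee_pos: [0.4991, 0.2277, -0.003]
tcp_rot: [-180.0, 0.0, 53.7]
wrist_force: [-0.2, -0.0, 0.5]
opening: 0.0495
grasp_force: 0.0
```

Call:
send_rows:
  linear:
    - [0,0,0]
    - [0,0,0]
    - [0,0,0]
    - [0,0,0]
  twist:
    - [0,0,0]
    - [0,0,0]
    - [0,0,0]
    - [0,0,0]
  gripper: [48,42,38,38]

```text
time: 10.25
ee_pos: [0.4992, 0.2277, -0.0029]
tcp_rot: [180.0, -0.0, 53.6]
wrist_force: [-1.2, 0.3, -0.1]
opening: 0.0325
grasp_force: 0.0
```

Call:
send_rows:
  linear:
    - [0,0,0]
    - [0,0,0]
    - [0,0,0]
    - [0,0,0]
  twist:
    - [0,0,0]
    - [0,0,0]
    - [0,0,0]
    - [0,0,0]
  gripper: [33,28,28,28]

```text
time: 10.75
ee_pos: [0.4985, 0.2284, -0.0014]
tcp_rot: [-179.9, -0.1, 53.7]
wrist_force: [-10.2, 1.4, 13.3]
opening: 0.0238
grasp_force: 11.4
```

Call:
send_rows:
  linear:
    - [0,0,0]
    - [0,0,0]
    - [0,0,0]
    - [0,0,-0.03]
    - [0,0,-0.05]
    - [0,0,-0.06]
    - [0,0,-0.05]
  twist:
    - [0,0,0]
    - [0,0,0]
    - [0,0,0]
    - [0,0,0]
    - [0,0,0]
    - [0,0,0]
    - [0,0,0]
  gripper: [65,65,65,65,65,65,65]

```text
time: 11.62
ee_pos: [0.4992, 0.2276, 0.1893]
tcp_rot: [180.0, -0.1, 53.6]
wrist_force: [1.8, 0.7, -0.7]
opening: 0.0556
grasp_force: 0.0
```

Call:
send_rows:
  linear:
    - [-0.05,0.007,0]
    - [-0.05,0.007,0]
    - [-0.05,0.007,0]
    - [-0.05,0.007,0]
    - [0,0,0]
  twist:
    - [0,0,0]
    - [0,0,0]
    - [0,0,0]
    - [0,0,0]
    - [0,0,0]
  gripper: [65,65,65,65,65]

```text
time: 12.25
ee_pos: [0.4022, 0.048, 0.1876]
tcp_rot: [179.9, -0.0, 53.5]
wrist_force: [0.9, 0.2, -0.1]
opening: 0.0559
grasp_force: 0.0
```

```bash
python3 - <<'E'
from h import *
np.set_printoptions(precision=4,suppress=True)
s=np.mean([camera('scene').astype(float) for _ in range(2)],0).astype(np.uint8)[:,:,::-1];t=np.mean([camera('top').astype(float) for _ in range(2)],0).astype(np.uint8)[:,:,::-1];np.savez('im2.npz',top=t,scene=s)
a=cv2.resize(t[190:235,255:300],(400,400),interpolation=cv2.INTER_CUBIC);b=cv2.resize(s[190:235,252:297],(400,400),interpolation=cv2.INTER_CUBIC)
cv2.imwrite('pics/both2.png',np.hstack([a,b]))
d=np.load('im.npz')
for n,n2 in(('top',t),('scene',s)):
  for im in(d[n].astype(np.uint8)[:,:,::-1],n2):
    hsv=cv2.cvtColor(im,cv2.COLOR_BGR2HSV);H,S,V=[c.astype(int) for c in cv2.split(hsv)]
    m=(H>8)&(H<32)&(S>80)&(V>140); y0,x0=(203,256) if n=='top' else (203,258)
    ys,xs=np.where(m[y0:y0+32,x0:x0+34]); print(n,len(xs),xs.mean()+x0,ys.mean()+y0)
E
```

```text
top 142 273.4225352112676 213.14084507042253
top 219 278.2511415525114 210.88127853881278
scene 308 272.59415584415586 219.2922077922078
scene 326 275.9325153374233 218.08282208588957
```

View pics/both2.png

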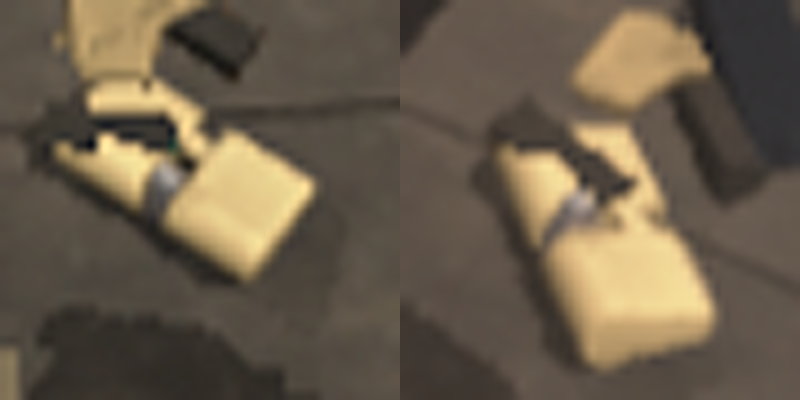

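The strip stayed put while the cylinder slid about 5 mm along tool +y, so it is only a shadow, and the cylinder is a plain 31×62 body. The finger reach ahead of the TCP doesn't match what I see, so I'll measure the tip height at grip width by touching clear bench next to it.

Call:
send_rows:
  linear:
    - [0.056,0.0097,0]
    - [0.056,0.0097,0]
    - [0.055,0.0097,0.02]
    - [0,0,0.05]
    - [0,0,0.05]
    - [0,0,0.047]
    - [0,0,0.01]
    - [0,0,0]
  twist:
    - [0,0,0]
    - [0,0,0]
    - [0,0,0]
    - [0,0,0]
    - [0,0,0]
    - [0,0,0]
    - [0,0,0]
    - [0,0,0]
  gripper: [37,37,37,37,37,37,37,37]

```text
time: 13.45
ee_pos: [0.5258, 0.1679, 0.0105]
tcp_rot: [-180.0, 0.0, 53.7]
wrist_force: [0.1, 0.8, 1.2]
opening: 0.0317
grasp_force: 0.0
```

Call:
send_rows:
  linear:
    - [0,0,0.004]
    - [0,0,0.003]
    - [0,0,0.002]
    - [0,0,0]
  twist:
    - [0,0,0]
    - [0,0,0]
    - [0,0,0]
    - [0,0,0]
  gripper: [37,37,37,37]

```text
time: 13.95
ee_pos: [0.5257, 0.1672, 0.0012]
tcp_rot: [180.0, -0.0, 53.6]
wrist_force: [0.2, 0.2, -0.0]
opening: 0.0314
grasp_force: 0.0
```

Call:
send_rows:
  linear:
    - [0,0,0.002]
    - [0,0,0.001]
    - [0,0,0]
  twist:
    - [0,0,0]
    - [0,0,0]
    - [0,0,0]
  gripper: [37,37,37]

```text
time: 14.32
ee_pos: [0.5255, 0.1672, -0.002]
tcp_rot: [-180.0, 0.0, 53.7]
wrist_force: [-0.2, -0.6, 0.0]
opening: 0.0314
grasp_force: 0.0
```

Call:
send_rows:
  linear:
    - [0,0,0.002]
    - [0,0,0.001]
    - [0,0,0]
  twist:
    - [0,0,0]
    - [0,0,0]
    - [0,0,0]
  gripper: [37,37,37]

```text
time: 14.7
ee_pos: [0.5255, 0.1673, -0.0051]
tcp_rot: [-180.0, 0.0, 53.7]
wrist_force: [0.4, -0.1, 0.5]
opening: 0.0314
grasp_force: 0.0
```

Call:
send_rows:
  linear:
    - [0,0,0.002]
    - [0,0,0.001]
    - [0,0,0]
  twist:
    - [0,0,0]
    - [0,0,0]
    - [0,0,0]
  gripper: [37,37,37]

```text
time: 15.08
ee_pos: [0.5255, 0.1672, -0.008]
tcp_rot: [-180.0, 0.0, 53.7]
wrist_force: [1.7, -0.7, 0.9]
opening: 0.0312
grasp_force: 0.0
```

Call:
send_rows:
  linear:
    - [0,0,0.001]
    - [0,0,0.001]
    - [0,0,0]
  twist:
    - [0,0,0]
    - [0,0,0]
    - [0,0,0]
  gripper: [37,37,37]

```text
time: 15.45
ee_pos: [0.5255, 0.1672, -0.01]
tcp_rot: [-180.0, 0.0, 53.7]
wrist_force: [0.7, -0.5, -0.3]
opening: 0.0317
grasp_force: 0.0
```

Call:
send_rows:
  linear:
    - [0,0,0.001]
    - [0,0,0.001]
    - [0,0,0]
  twist:
    - [0,0,0]
    - [0,0,0]
    - [0,0,0]
  gripper: [37,37,37]

```text
time: 15.82
ee_pos: [0.5257, 0.1673, -0.0117]
tcp_rot: [180.0, -0.0, 53.7]
wrist_force: [-0.8, -1.1, 2.9]
opening: 0.0316
grasp_force: 1.3
```

Contact came at reported TCP z ≈ −0.0115 with 31 mm opening. With the tips on the bench, the scene camera can show where they really are horizontally.

```bash
python3 - <<'E'
from h import *
np.set_printoptions(precision=4,suppress=True)
s=camera('scene');np.save('s4.npy',s)
o=bot.get_obs();p=o['ee_pos'];y=np.array([.805,-.593,0]);print(p,o['q'],o['wrist_force'])
for dz in(0,.0115): print('pred inner tips',[px('scene',p+[0,0,dz]+k*y*.0158) for k in(-1,1)])
hsv=cv2.cvtColor(s,cv2.COLOR_RGB2HSV);H,S,V=[c.astype(int) for c in cv2.split(hsv)]
m=((V>130)&(S<45)).astype(np.uint8); m[:, :280]=0;m[:,360:]=0;m[:170]=0;m[250:]=0
n,l,st,ce=cv2.connectedComponentsWithStats(m)
for k in range(1,n):
    if st[k,4]>8: 
        ys,xs=np.where(l==k);b=ys.max(); print(st[k],'bottom',xs[ys==b].mean(),b,'ray z0',ray('scene',(xs[ys==b].mean(),b+.5),0)[:2])
for r in range(196,232,1): print(r,' '.join('%3d'%v for v in V[r,296:340:1]))
E
```

```text
[ 0.5257  0.1673 -0.0117] [ 17.6544   7.2461 -13.2637  69.4784  -0.0023 144.0016] [-1.5121 -0.2279  3.3375]
pred inner tips [array([300.5389, 227.2884]), array([315.1455, 222.7913])]
pred inner tips [array([300.3922, 223.4755]), array([315.1315, 218.9728])]
[281 175   5   6  16] bottom 284.0 180 ray z0 [0.5992 0.2742]
[328 176  11   3  26] bottom 333.5 178 ray z0 [0.6605 0.1855]
[ 309  201   51   49 1220] bottom 327.95 249 ray z0 [0.4845 0.0968]
[317 209   3  14  37] bottom 318.0 222 ray z0 [0.5331 0.148 ]
[298 216   3  12  34] bottom 299.0 227 ray z0 [0.5025 0.1732]
[331 233   4   5  15] bottom 333.0 237 ray z0 [0.515  0.1033]
196  55  54  52  57  64  66  66  66  66  67  67  67  67  64  57  58  57  59  60  68  69  69  71  70  71  72  76  71  64  63  63  63  64  69  74  73  74  76 101 149 149 147 145 142
197  55  53  54  57  65  64  63  61  61  64  67  67  68  65  57  58  58  59  59  66  70  70  70  71  70  74  82  78  66  65  63  63  65  72  73  73  73  79 109 144 144 142 143 140
198  55  54  54  56  62  62  59  60  60  64  67  64  64  65  64  64  62  59  59  65  70  70  69  70  71 
[... 5315 characters left out ...]
 108 109 117 118 120 123 121 112 103 104 105 114 116 118 116 116 109 107  95  80  82 109 158 178 178 179 166 111 112 115 126 155 177 185 185 198 223 233 224 219
229 102  95 106 104 105 106 114 115 115 118 118 119 117 113 102 106 104 105 111 112 109 102  79  79  93 137 176 178 178 180 173 138 111 111 112 132 178 179 172 177 185 188 200 224
230 105 107 106 105 104 107 115 114 114 115 117 118 120 120 119 117 107 102 102 102 101  93  77  87 124 165 180 180 179 179 179 171 147 141 112 125 156 151 145 148 165 178 186 184
231 105 107 108 107 106 109 116 116 115 113 116 119 122 123 123 120 120 117 110 101  87  79  80 103 155 177 178 180 177 179 179 181 181 173 147 140 115 121 128 123 131 150 161 164
```

The visible pad faces are the near edges, 11 mm toward the camera. So the horizontal position agrees and the tips really are about 11.5 mm behind the TCP at this opening. I'll go back to the cylinder and grip about 9 mm lower.

Call:
send_rows:
  linear:
    - [0,0,-0.035]
    - [0,0,-0.035]
    - [0.0163,-0.0283,0]
    - [0.0163,-0.0283,0]
    - [0,0,0]
    - [0,0,0.03]
    - [0,0,0.02]
    - [0,0,0]
  twist:
    - [0,0,0]
    - [0,0,0]
    - [0,0,0]
    - [0,0,0]
    - [0,0,0]
    - [0,0,0]
    - [0,0,0]
    - [0,0,0]
  gripper: [60,60,60,60,60,60,60,60]

```text
time: 16.88
ee_pos: [0.4985, 0.226, 0.0065]
tcp_rot: [-179.9, 0.2, 53.6]
wrist_force: [-0.0, 0.7, 0.3]
opening: 0.0512
grasp_force: 0.0
```

Call:
send_rows:
  linear:
    - [0,0,0.007]
    - [0,0,0.005]
    - [0,0,0.004]
    - [0,0,0]
  twist:
    - [0,0,0]
    - [0,0,0]
    - [0,0,0]
    - [0,0,0]
  gripper: [60,60,60,60]

```text
time: 17.38
ee_pos: [0.4993, 0.227, -0.0081]
tcp_rot: [-180.0, 0.0, 53.7]
wrist_force: [0.5, -0.6, 0.4]
opening: 0.0511
grasp_force: 0.0
```

Call:
send_rows:
  linear:
    - [0,0,0]
    - [0,0,0]
    - [0,0,0]
    - [0,0,0]
    - [0,0,0]
    - [0,0,0]
  twist:
    - [0,0,0]
    - [0,0,0]
    - [0,0,0]
    - [0,0,0]
    - [0,0,0]
    - [0,0,0]
  gripper: [50,43,37,33,30,30]
  grip_force: 25

```text
time: 18.12
ee_pos: [0.4996, 0.2271, -0.0074]
tcp_rot: [180.0, -0.0, 53.6]
wrist_force: [-0.4, -1.3, 4.9]
opening: 0.0294
grasp_force: 24.8
```

Gripped at 29.4 mm with 25 N. I'll lift, carry and turn.

Call:
send_rows:
  linear:
    - [0,0,0]
    - [0,0,-0.02]
    - [0,0,-0.03]
    - [0,0,-0.03]
    - [0,0,0]
    - [0,0,0]
  twist:
    - [0,0,0]
    - [0,0,0]
    - [0,0,0]
    - [0,0,0]
    - [0,0,0]
    - [0,0,0]
  gripper: [25,25,25,25,25,25]
  grip_force: 40

```text
time: 18.88
ee_pos: [0.4988, 0.2269, 0.0707]
tcp_rot: [-179.9, 0.1, 53.7]
wrist_force: [0.8, -0.3, -1.3]
opening: 0.0286
grasp_force: 39.8
```

Call:
send_rows:
  linear:
    - [-0.0195,0.027,0]
    - [-0.0195,0.027,0]
    - [-0.0195,0.027,0]
    - [-0.0195,0.027,0]
    - [-0.0195,0.027,0]
    - [0,0,0]
  twist:
    - [0,0,0]
    - [0,0,0]
    - [0,0,0]
    - [0,0,0]
    - [0,0,0]
    - [0,0,0]
  gripper: [25,25,25,25,25,25]

```text
time: 19.62
ee_pos: [0.5498, 0.0667, 0.0701]
tcp_rot: [-179.9, 0.1, 53.5]
wrist_force: [-0.6, 0.7, -1.6]
opening: 0.0287
grasp_force: 39.9
```

Call:
send_rows:
  linear:
    - [0,0,0]
    - [0,0,0]
    - [0,0,0]
    - [0,0,0]
    - [0,0,0]
    - [0,0,0]
    - [0,0,0]
  twist:
    - [0,0,-0.85]
    - [0,0,-0.85]
    - [0,0,-0.85]
    - [0,0,-0.85]
    - [0,0,-0.84]
    - [0,0,0]
    - [0,0,0]
  gripper: [25,25,25,25,25,25,25]

```text
time: 20.5
ee_pos: [0.5499, 0.0689, 0.0714]
tcp_rot: [-179.9, -0.0, 95.9]
wrist_force: [0.6, -0.2, -2.0]
opening: 0.0283
grasp_force: 39.9
```

```bash
python3 - <<'E'
from h import *
np.set_printoptions(precision=4,suppress=True)
s=camera('scene');np.save('s5.npy',s)
t=camera('top');np.save('t5.npy',t)
o=bot.get_obs();p=o['ee_pos'];print(p,o['tcp_rot'],o['wrist_force'],o['opening'],o['grasp_force'])
print('tcp px',px('scene',p),px('scene',p+[0,0,.017]))
hsv=cv2.cvtColor(s,cv2.COLOR_RGB2HSV);H,S,V=[c.astype(int) for c in cv2.split(hsv)]
m=((H>8)&(H<32)&(S>70)&(V>120)).astype(np.uint8); m[:150]=0;m[260:]=0;m[:,:290]=0;m[:,420:]=0
n,l,st,ce=cv2.connectedComponentsWithStats(m)
for k in range(1,n):
    if st[k,4]>15:
        ys,xs=np.where(l==k);print(st[k],ce[k]);c=np.stack([xs,ys],1).astype(np.float32);print(cv2.boxPoints(cv2.minAreaRect(c)))
for r in range(175,235): print(r,''.join('#' if l[r,x] and st[l[r,x],4]>15 else ('s' if (V[r,x]>130 and S[r,x]<45) else '.') for x in range(320,400)))
E
```

```text
[0.5501 0.0687 0.0718] [-179.9732   -0.0016   95.9447] [ 0.6     0.1871 -2.4322] 0.028880885271392077 39.89621726981113
tcp px [359.8318 207.319 ] [360.4662 200.8439]
[ 290  150   56   48 1323] [314.7309 175.3787]
[[284.9493 178.4482]
 [300.84   142.4294]
 [352.5663 165.2498]
 [336.6756 201.2686]]
[328 165  20  10 103] [338.5728 168.8835]
[[327.5596 168.4679]
 [329.3486 162.5046]
 [348.7064 168.3119]
 [346.9174 174.2753]]
[ 362  176   58   51 1408] [390.2734 200.2188]
[[359.8235 211.7059]
 [369.9412 171.2353]
 [428.5294 185.8824]
 [418.4117 226.353 ]]
[290 189   7  10  55] [292.8909 193.5273]
[[290. 189.]
 [296. 189.]
 [296. 198.]
 [290. 198.]]
[340 196  10  10  52] [344.2692 201.3269]
[[338.  200. ]
 [342.5 195.5]
 [350.  203. ]
 [345.5 207.5]]
175 ###############..............................................................sss
176 ##################...................................####......................s
177 .....################................................######.....................
178 .....##################..............................#########..................
179 
[... 4055 characters left out ...]
sssssss.............
227 ...ssss...ssssssssssssssssssssssssssssssssssssssssssssssssss.sssss..............
228 ..sssss....sssssssssssssssssssssssssssssssssssssssssssssssss.....s..............
229 .sssssss....ssssssssssssssssssssssssssssssssssssssssssssssss....................
230 .sssssssss..ss..ssssssssssssssssssssssssssssssssssssssssssss......ss............
231 ssssssssssss......ssssssssssssssssssssssssssssssssssssssssss......sssss.........
232 ssssssssssss.........ssssssssssssssssssssssssssssssssssssssssss...sssss.........
233 sssssssss...............ssssssssssssssssssssssssssssssssssssssssssssssss........
234 ssssssss..................ssssssssssssssssssssssssssssssssssssssss.sssss........
```

```bash
python3 - <<'E'
from h import *
np.set_printoptions(precision=1,suppress=True)
p=np.array([.5501,.0687,.0718]);a=np.radians(95.95);X=np.array([np.cos(a),np.sin(a),0]);Y=np.array([np.sin(a),-np.cos(a),0])
for sx in(-1,1):
  for sy in(-1,1):
    for z in(.0075,.0245): print(sx,sy,z,px('scene',p+X*.031*sx+Y*.0145*sy+[0,0,z]))
s=np.load('s5.npy')
big=s[185:222,336:392]
for r in range(190,220): print(r,' '.join('%3d,%2d'%(s[r,x,0]//1,int(s[r,x,0])-int(s[r,x,2])) for x in range(338,390,2)))
E
```

```text
-1 -1 0.0075 [373.3 215.1]
-1 -1 0.0245 [374.2 208.6]
-1 1 0.0075 [378.9 204.5]
-1 1 0.0245 [379.8 198. ]
1 -1 0.0075 [341.4 204.4]
1 -1 0.0245 [341.7 197.9]
1 1 0.0075 [347.5 194.3]
1 1 0.0245 [347.9 187.7]
190 130,40 128,39  50, 5  50, 4  66, 4  70, 3  75, 2  58, 2  61, 2  59, 1  58, 3  56, 2  56, 2  57, 5  52, 7  76, 4 132,41 131,40 122,35 101,27  76,13  83,13 103,35 144,75 160,95 161,97
191 126,39 126,39  57, 7  50, 4  63, 3  64, 3  66, 3  54, 4  57, 2  59, 2  58, 2  56, 3  58, 2  57, 4  53, 7  83, 2 130,41 131,40 130,40 126,38 105,29  88,20  79,12 102,33 140,73 153,91
192 125,38 123,37  87,21  48, 4  57, 4  64, 3  62, 3  51, 5  53, 3  60, 2  61, 2  57, 2  59, 3  56, 4  52, 6  83, 3 131,41 130,39 127,39 127,39 130,39 122,36  90,21  72,11 132,47 132,60
193 123,37 119,36 104,30  50, 4  52, 5  59, 3  60, 4  50, 4  53, 4  60, 1  61, 2  58, 2  60, 2  56, 5  53, 6  87, 4 130,41 130,40 125,39 126,39 130,39 136,42 124,37 107,30 183,72 159,59
194 124,38 117,35 104,29  49, 3  51, 4  53, 4  55, 3  51, 5  52, 4  62, 2  62, 2  57, 3  60, 2  56, 6  53, 6  91, 5 129,39 130,40 125,37 126,39 132,
[... 3987 characters left out ...]
 9 170, 8 167, 7 177, 8 208,11 252, 2 252, 2 252, 2 252, 3 252, 3 252, 3 252, 3 179,13 151,18 234, 6 248, 5 242, 6 168,18 168,18 167,18 105,22
217 182, 8 185, 7 182, 8 166, 7 189, 8 191, 9 190, 9 184, 8 189, 8 243, 5 252, 1 252, 2 252, 2 252, 2 252, 2 251, 2 250, 3 189, 8 162, 9 185, 9 226, 7 236, 7 168,18 168,18 167,18  89,12
218 167, 7 186, 8 185, 7 185, 8 186, 9 187, 8 191, 9 190, 8 207,10 252, 2 253, 2 253, 2 252, 2 252, 2 252, 2 252, 2 249, 3 225, 6 165, 8 159, 8 172, 9 205,11 170,18 169,18 166,18  89,11
219 154, 7 188, 8 186, 8 185, 8 186, 8 185, 8 187, 9 189, 9 223, 7 252, 1 252, 2 252, 2 253, 2 253, 2 252, 2 253, 2 252, 2 250, 3 215,10 152, 6 157, 7 155,10 170,19 171,19 165,17  93,13
```

The cylinder hangs as predicted: its near-end bottom corner is at (373,214.5) against (373,215) predicted, and its far end is at column 341. I'll lower it into the nest, watching the force.

Call:
send_rows:
  linear:
    - [0,0.0005,0.015]
    - [0,0,0.012]
    - [0,0,0.008]
    - [0,0,0.004]
    - [0,0,0]
  twist:
    - [0,0,0]
    - [0,0,0]
    - [0,0,0]
    - [0,0,0]
    - [0,0,0]
  gripper: [25,25,25,25,25]

```text
time: 21.22
ee_pos: [0.5507, 0.0686, 0.0328]
tcp_rot: [-180.0, 0.0, 96.0]
wrist_force: [-0.3, 0.2, -2.5]
opening: 0.0285
grasp_force: 39.9
```

Call:
send_rows:
  linear:
    - [0,0,0.003]
    - [0,0,0.003]
    - [0,0,0]
  twist:
    - [0,0,0]
    - [0,0,0]
    - [0,0,0]
  gripper: [25,25,25]

```text
time: 21.6
ee_pos: [0.5507, 0.0686, 0.0269]
tcp_rot: [-180.0, 0.0, 96.1]
wrist_force: [-0.3, 0.0, -1.2]
opening: 0.0289
grasp_force: 39.9
```

Call:
send_rows:
  linear:
    - [0,0,0.002]
    - [0,0,0.0015]
    - [0,0,0]
  twist:
    - [0,0,0]
    - [0,0,0]
    - [0,0,0]
  gripper: [25,25,25]

```text
time: 21.98
ee_pos: [0.5507, 0.0686, 0.0234]
tcp_rot: [-180.0, 0.0, 96.0]
wrist_force: [0.6, -0.9, -1.3]
opening: 0.0288
grasp_force: 39.9
```

Call:
send_rows:
  linear:
    - [0,0,0.001]
    - [0,0,0.0005]
    - [0,0,0]
  twist:
    - [0,0,0]
    - [0,0,0]
    - [0,0,0]
  gripper: [25,25,25]

```text
time: 22.35
ee_pos: [0.5509, 0.0686, 0.0226]
tcp_rot: [180.0, -0.0, 96.1]
wrist_force: [-2.9, 0.2, 5.8]
opening: 0.029
grasp_force: 41.0
```

Floor contact came at the expected height. I'll release and rise.

Call:
send_rows:
  linear:
    - [0,0,0]
    - [0,0,0]
    - [0,0,0]
    - [0,0,0]
    - [0,0,-0.01]
    - [0,0,-0.03]
    - [0,0,-0.05]
    - [0,0,0]
  twist:
    - [0,0,0]
    - [0,0,0]
    - [0,0,0]
    - [0,0,0]
    - [0,0,0]
    - [0,0,0]
    - [0,0,0]
    - [0,0,0]
  gripper: [45,52,52,52,52,52,52,52]

```text
time: 23.35
ee_pos: [0.5529, 0.0688, 0.1171]
tcp_rot: [179.6, -0.0, 96.0]
wrist_force: [0.4, -0.9, -0.1]
opening: 0.0447
grasp_force: 0.0
```

```bash
python3 - <<'E'
from h import *
np.set_printoptions(precision=1,suppress=True)
s=camera('scene');np.save('s6.npy',s)
o=bot.get_obs();print(o['ee_pos'],o['opening'],o['wrist_force'])
p=np.array([.5507,.0686,.0226]);a=np.radians(96);X=np.array([np.cos(a),np.sin(a),0]);Y=np.array([np.sin(a),-np.cos(a),0])
for sx in(-1,1):
  for sy in(-1,1):
    for z in(.0075,.0245): print(sx,sy,z,px('scene',p+X*.031*sx+Y*.0145*sy+[0,0,z]))
hsv=cv2.cvtColor(s,cv2.COLOR_RGB2HSV);H,S,V=[c.astype(int) for c in cv2.split(hsv)]
for r in range(200,242): print(r,''.join('#' if (8<H[r,x]<32 and S[r,x]>70 and V[r,x]>110) else ('s' if (V[r,x]>150 and S[r,x]<45) else '.') for x in range(325,395)))
E
```

```text
[0.6 0.1 0.1] 0.043978897524976766 [ 0.  -0.4 -0.7]
-1 -1 0.0075 [371.2 232.8]
-1 -1 0.0245 [372.  226.8]
-1 1 0.0075 [376.6 222.3]
-1 1 0.0245 [377.4 216.2]
1 -1 0.0075 [340.6 222.2]
1 -1 0.0245 [340.9 216.2]
1 1 0.0075 [346.5 212.1]
1 1 0.0245 [346.9 206.1]
200 ...........##########.################################################
201 ..................##.....#############################################
202 .........................#############################################
203 .....................ss..#################.###########################
204 ...................ssssss###################....######################
205 ..................ssssssssss###################..#####################
206 ..................ssssssssss.#################.#############.#########
207 .................ssssssssssss###..#####..####..#############.#########
208 .................ssssssssssss####.#####.....################.#########
209 .........s.......ssssssssssss...########...###########################
210 ........ss......sssss..sssssssss..######################.#############
211 .......ss..
[... 1609 characters left out ...]
ssssssssssss.....ssss....
233 sss..................ssssssssssssssssssssssssssssssssssssssssssssss...
234 ss......................ssssssssssssssssssssssssssssssssssss...ssss...
235 ss.........................sssssssssssss..sssssssssssssssss......s....
236 ss............................sssssssssss.ssssssssssssssss............
237 s.................................sssssssss.ssssssssssssss............
238 s..................................sssssssssssssssssssssss............
239 s.....................................ssssssssssssssssssss............
240 s.........................................sssssssssssss.ss............
241 sss..........................................sssssssssssssss..........
```

The mask shows the cylinder in the nest where predicted: left end at column 340, near bottom corner at about (371,231), inside the bright guides. Now to the knob.

Call:
send_rows:
  linear:
    - [0,-0.046,0]
    - [0,-0.046,0]
    - [0,0,0]
    - [0,0,0]
    - [0,0,0]
    - [0,0,0]
    - [0,0,0]
  twist:
    - [0,0,0]
    - [0,0,0]
    - [0,0,-1.05]
    - [0,0,-1.05]
    - [0,0,-1.05]
    - [0,0,-1.05]
    - [0,0,0]
  gripper: [48,48,48,48,48,48,48]

```text
time: 24.28
ee_pos: [0.4589, 0.0588, 0.1114]
tcp_rot: [-180.0, -0.0, 138.0]
wrist_force: [0.2, 0.7, -0.2]
opening: 0.0412
grasp_force: 0.0
```

```bash
python3 - <<'E'
from h import *
s=camera('scene');o=bot.get_obs();p=o['ee_pos'];print(p,o['tcp_rot'],o['q'])
V=s.max(2)
print('bar top pred px',px('scene',[.459,.0592,.074]),'tcp',px('scene',p))
for r in range(200,285,1): print(r,''.join('#' if v<62 else ('s' if v>170 else '.') for v in V[r,300:372]))
E
```

```text
[0.45894989 0.05884989 0.11154194] [-1.79960243e+02 -3.59123376e-02  1.37816385e+02] [ 7.30606098e+00 -7.71120556e+00 -1.43653185e+01  8.33994420e+01
  1.47820973e-03  4.94896633e+01]
bar top pred px [340.18114763 241.57208507] tcp [341.18856651 227.20520452]
200 ...............................####################.....................
201 ..............................######################....................
202 ..............................######################....................
203 ..............................######################....................
204 ..............................#######################........####.......
205 ..............................#######################...................
206 ..............................################..#####...................
207 ..............................################..##.#....................
208 ..............................####################......................
209 ..............................##############...###............####......
210 ..............................#############....###............####
[... 5004 characters left out ...]
.#.....
276 ....................sss.................................................
277 ........................................................................
278 ........................................................................
279 .............................ss.........................................
280 .............................ss.........................................
281 ............................ss..........................................
282 ............................ss.........................................#
283 ......................##....s..........................................#
284 .......................#..............................................##
```

The bar is where predicted, with its top centre near (340,242). I'll go down and grip.

Call:
send_rows:
  linear:
    - [0,0,0.02]
    - [0,0,0.02]
    - [0,0,0.016]
    - [0,0,0.012]
    - [0,0,0.008]
    - [0,0,0]
  twist:
    - [0,0,0]
    - [0,0,0]
    - [0,0,0]
    - [0,0,0]
    - [0,0,0]
    - [0,0,0]
  gripper: [48,48,48,48,48,48]

```text
time: 25.08
ee_pos: [0.4591, 0.0588, 0.0357]
tcp_rot: [-180.0, -0.0, 138.0]
wrist_force: [-0.2, 0.2, -0.3]
opening: 0.0406
grasp_force: 0.0
```

Call:
send_rows:
  linear:
    - [0,0,0]
    - [0,0,0]
    - [0,0,0]
    - [0,0,0]
    - [0,0,0]
    - [0,0,0]
  twist:
    - [0,0,0]
    - [0,0,0]
    - [0,0,0]
    - [0,0,0]
    - [0,0,0]
    - [0,0,0]
  gripper: [38,28,20,14,10,10]
  grip_force: 25

```text
time: 25.82
ee_pos: [0.4602, 0.0596, 0.0366]
tcp_rot: [179.9, 0.0, 138.1]
wrist_force: [3.4, 4.2, 0.8]
opening: 0.0137
grasp_force: 28.1
```

Call:
send_rows:
  linear:
    - [0,0.002,0]
    - [0,0,0]
  twist:
    - [0,0,0]
    - [0,0,0]
  gripper: [10,10]
  grip_force: 35

```text
time: 26.08
ee_pos: [0.4602, 0.0598, 0.0365]
tcp_rot: [-179.9, 0.0, 138.0]
wrist_force: [-4.0, -3.4, 6.3]
opening: 0.0131
grasp_force: 36.8
```

Call:
send_rows:
  linear:
    - [0,0,0]
    - [0,0,0]
    - [0,0,0]
    - [0,0,0]
    - [0,0,0]
    - [0,0,0]
  twist:
    - [0,0,-0.5]
    - [0,0,-0.5]
    - [0,0,-0.5]
    - [0,0,-0.5]
    - [0,0,-0.4]
    - [0,0,0]
  gripper: [10,10,10,10,10,10]

```text
time: 26.82
ee_pos: [0.46, 0.0592, 0.0365]
tcp_rot: [-179.8, -0.0, 162.1]
wrist_force: [-5.0, -6.9, 8.3]
opening: 0.0131
grasp_force: 37.9
```

```bash
python3 -c "
from workcell import bot
o=bot.get_obs();print(o['ee_pos'],o['tcp_rot'],o['wrist_force'],o['torque'],o['opening'],o['grasp_force'])"
```

```text
[0.45997753 0.05921822 0.03654935] [-1.79836992e+02 -1.13414950e-02  1.62060656e+02] [-5.02834378 -6.89785811  8.25497898] [-1.46689517  1.17999869  0.00249114] 0.013148358704052121 37.91258454322815
```

Call:
send_rows:
  linear:
    - [0.0005,-0.0012,0]
    - [0,0,0]
    - [0,0,0]
    - [0,0,0]
    - [0,0,0]
    - [0,0,0]
    - [0,0,0]
  twist:
    - [0,0,-0.5]
    - [0,0,-0.5]
    - [0,0,-0.5]
    - [0,0,-0.5]
    - [0,0,-0.4]
    - [0,0,0]
    - [0,0,0]
  gripper: [10,10,10,10,10,10,10]

```text
time: 27.7
ee_pos: [0.4599, 0.0584, 0.0366]
tcp_rot: [-179.9, 0.0, -174.0]
wrist_force: [-1.5, -5.1, 5.2]
opening: 0.0132
grasp_force: 37.5
```

```bash
python3 -c "
from workcell import bot
o=bot.get_obs();print(o['ee_pos'],o['tcp_rot'],o['wrist_force'],o['torque'],o['opening'],o['grasp_force'])"
```

```text
[0.45988724 0.05844596 0.03659671] [-1.79874194e+02  1.13026844e-02 -1.73986353e+02] [-1.47749895 -5.11521786  5.1836532 ] [-1.19944426  0.25702225  0.03857226] 0.013173279349202338 37.50165939331055
```

Call:
send_rows:
  linear:
    - [0,0,0]
    - [0,0,0]
    - [0,0,0]
  twist:
    - [0,0,-0.25]
    - [0,0,-0.1]
    - [0,0,0]
  gripper: [10,10,10]

```text
time: 28.08
ee_pos: [0.4597, 0.0584, 0.0366]
tcp_rot: [-179.9, -0.0, -170.6]
wrist_force: [-3.2, -6.0, 5.6]
opening: 0.0132
grasp_force: 42.8
```

```bash
python3 -c "
from workcell import bot
o=bot.get_obs();print(o['ee_pos'],o['tcp_rot'],o['wrist_force'],o['torque'],o['opening'],o['grasp_force'])"
```

```text
[0.45974172 0.05839764 0.03657945] [-1.79886544e+02 -1.27882603e-02 -1.70565064e+02] [-3.2370782  -5.96596548  5.64526325] [-1.06640382  0.37555674 -1.03911177] 0.013165687829180876 42.78164327144623
```

The end stop is felt (torque −1.04 N m), so home is at yaw ≈186°. Now clockwise, 24° at a time.

Call:
send_rows:
  linear:
    - [0,-0.0008,0]
    - [0,0,0]
    - [0,0,0]
  twist:
    - [0,0,0.35]
    - [0,0,0]
    - [0,0,0]
  gripper: [10,10,10]

```text
time: 28.45
ee_pos: [0.4599, 0.0584, 0.0365]
tcp_rot: [-180.0, 0.0, -173.9]
wrist_force: [-2.2, -1.1, 5.7]
opening: 0.0133
grasp_force: 37.6
```

Call:
send_rows:
  linear:
    - [0,0,0]
    - [0,0,0]
    - [0,0,0]
    - [0,0,0]
    - [0,0,0]
    - [0,0,0]
  twist:
    - [0,0,0.5]
    - [0,0,0.5]
    - [0,0,0.5]
    - [0,0,0.5]
    - [0,0,0.4]
    - [0,0,0]
  gripper: [10,10,10,10,10,10]

```text
time: 29.2
ee_pos: [0.4599, 0.059, 0.0366]
tcp_rot: [180.0, -0.0, 162.1]
wrist_force: [-2.6, 3.0, 5.2]
opening: 0.0134
grasp_force: 40.3
```

```bash
python3 -c "
from workcell import bot
o=bot.get_obs();print(o['ee_pos'],o['tcp_rot'],o['wrist_force'],o['torque'],o['opening'],o['grasp_force'])"
```

```text
[0.45991772 0.05900754 0.03657285] [ 1.79955457e+02 -4.57404195e-03  1.62054176e+02] [-2.5764054   2.99732098  5.23821268] [ 0.37641389  0.5443619  -0.04376618] 0.013395503545942296 40.26413083076477
```

Call:
send_rows:
  linear:
    - [0,0,0]
    - [0,0,0]
    - [0,0,0]
    - [0,0,0]
    - [0,0,0]
    - [0,0,0]
  twist:
    - [0,0,0.5]
    - [0,0,0.5]
    - [0,0,0.5]
    - [0,0,0.5]
    - [0,0,0.4]
    - [0,0,0]
  gripper: [10,10,10,10,10,10]

```text
time: 29.95
ee_pos: [0.4602, 0.0596, 0.0366]
tcp_rot: [179.9, -0.0, 138.1]
wrist_force: [-0.1, 7.2, 4.4]
opening: 0.0134
grasp_force: 40.1
```

```bash
python3 -c "
from workcell import bot
o=bot.get_obs();print(o['ee_pos'],o['tcp_rot'],o['wrist_force'],o['torque'],o['opening'],o['grasp_force'])"
```

```text
[0.46021634 0.05956997 0.03659193] [ 1.79884860e+02 -4.84666611e-02  1.38074828e+02] [-0.14134569  7.23680492  4.43279018] [1.02501404 0.28683086 0.02584503] 0.013363193044191283 40.06103217601776
```

Two clicks, torque near zero at each. Now the third.

Call:
send_rows:
  linear:
    - [0,0.0008,0]
    - [0,0,0]
    - [0,0,0]
    - [0,0,0]
    - [0,0,0]
    - [0,0,0]
    - [0,0,0]
    - [0,0,0]
  twist:
    - [0,0,0.5]
    - [0,0,0.5]
    - [0,0,0.5]
    - [0,0,0.5]
    - [0,0,0.4]
    - [0,0,0]
    - [0,0,0]
    - [0,0,0]
  gripper: [10,10,10,10,10,10,10,10]

```text
time: 30.95
ee_pos: [0.4608, 0.0601, 0.0366]
tcp_rot: [179.9, -0.1, 114.1]
wrist_force: [0.0, 5.5, 4.1]
opening: 0.0132
grasp_force: 40.1
```

```bash
python3 - <<'E'
from h import *
s=camera('scene');o=bot.get_obs();print(o['ee_pos'],o['tcp_rot'],o['wrist_force'],o['torque'],o['opening'],o['grasp_force'],o['qd'])
hsv=cv2.cvtColor(s,cv2.COLOR_RGB2HSV);H,S,V=[c.astype(int) for c in cv2.split(hsv)]
for r in range(196,240,2): print(r,''.join('#' if (8<H[r,x]<32 and S[r,x]>70 and V[r,x]>110) else ('s' if (V[r,x]>150 and S[r,x]<45) else '.') for x in range(325,395)))
E
```

```text
[0.46078039 0.06005564 0.03662266] [ 1.79916945e+02 -7.61793837e-02  1.14127386e+02] [-0.17436674  5.18845866  4.63655737] [0.93882139 0.28732705 0.06709051] 0.01363356833669763 40.06986379623413 [ 0.01301223  0.07315793  0.0680721   0.00168679  0.03532321 -0.05917942]
196 ..........................................##################..###.....
198 ..........................................##################..######..
200 .........................................###################..#######.
202 .........................................##################...########
204 .........................................###....###########...########
206 ........................................#####...########.###..########
208 ................................................##.......###..####.###
210 .....................................#######..............#######....#
212 ..................................ssss.########............#####...###
214 .............................###ssssssssssss.##.ssssss.........#######
216 ............................##...s..##sssssssss.ssssssss...ss.....####
218 ............................#....###########..ss.....ssssssss.........
220 ................................#################....sss...ss.........
222 ...............................##################.....ss..............
224 ..............................##################ssss..................
226 ...............................################ssssssss...............
228 ..........................sssss....##########.sssssssss...............
230 sss......................sssssssssssss...s.#.ssssssssss......s........
232 sss......................ssssssssssssssssssssssssssssss........sss....
234 s...........................ssssssss....ssssssssssssss.........ss.....
236 s.................................ssssss.....ssssssss.................
238 .......................................sssssssssssss..................
```

The knob is at yaw 114.1° (home 186° minus 72°), gripped at 40 N, and the cylinder is still in the nest. I'm handing the job in.

```bash
python3 -c "
from workcell import ticket
print(ticket.job_done())"
```

```text
the job is handed in; nothing more can be done
None
```

I handed the job in at about 31 s: the cylinder is in the nest and released, and the knob went back to home, then three clicks clockwise to the third stop, where the arm still grips it at 40 N; the judge's verdict was not shown.

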